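Unhook the orange hook from its bracket and bin both singly

TASK

The orange-gripped hook is caught in the slot of the blue bracket. Twist it a quarter turn so that its foot lines up with the slot, lift it out, and put the hook into the orange bin and the bracket, by itself, into the blue bin.

Things in the scene. Friction and masses are not known exactly. Their poses are not given: they have to be found in the camera images.
- hook_grip (a point): Loose hook, about 0.09 kg: orange block grip with black ribs, 40 (x) x 32 (y) x 32 mm, standing on the bracket; a 7 mm steel shank goes down from its middle, then a foot along the hook's +x. Point: on the grip's centre line, 22 mm above its underside, 10 below its top; z up. Pinch here across the 32 mm (along y); fingertips meet the bracket 22 mm below this point. It may lie any way in the bin.
- hook_foot (a point): The end of the hook's foot (short upturned tip), 23 mm along the hook's +x from the shank and 46 mm below the grip point; foot 7 mm thick, bottom 51 mm below the grip point. At the start it lies across the slot (within 10 degrees), under the bracket's top: lifted straight up it catches after 11 mm. Lift 5 mm and turn a quarter, either way, so that it lies along the slot; then it comes straight out.
- bracket_top (a point): Loose blue steel bracket, about 0.3 kg: a bridge 100 (its x) x 44 (its y) x 33 mm high, open at both long sides, on 5 mm end legs. Its 5 mm thick top has a slot 80 (x) x 24 mm (y) in the middle. Point: middle of the slot, halfway through the top's thickness, 30.5 mm above its feet; z up. Once the hook is out, pinch it here across its 44 mm (along y). May lie any way in the bin.
- bin_orange: Orange open bin, fixed to the bench, square, 148 mm outside and 140 mm inside, 35 mm high, 4 mm walls and floor, grey label holder on its near side. Origin: centre of its underside on the bench; z up.
- bin_blue: Blue open bin of the same size, fixed to the bench. Origin: centre of its underside on the bench; z up.
There are look-alikes about, which are no part of the job. Of the things that look like the part that bears hook_grip, the larger one is meant.

How it is judged:
At the end, for the whole second after the job is handed in: The hook is at rest in the orange bin (its grip point inside the 140 mm square opening and lower than 65 mm above the bench), and the bracket is at rest in the blue bin (its point within 60 mm of the bin's centre along each side and lower than 50 mm above the bench) (x of hook_grip in the frame of bin_orange between -0.07 and 0.07 m and y of hook_grip in the frame of bin_orange between -0.07 and 0.07 m and height (world z) of hook_grip below 0.065 m and x of bracket_top in the frame of bin_blue between -0.06 and 0.06 m and y of bracket_top in the frame of bin_blue between -0.06 and 0.06 m and height (world z) of bracket_top below 0.05 m and linear speed of each of hook, bracket below 0.03 m/s); the robot touches nothing.
It also fails if it takes over 69 s, if anything falls off the work surface, if the arm or the gripper's body presses on something with over 40 N, if the wrist force passes 120 N, or if a joint passes its speed limit or range.

ROBOT

A 6-joint arm with a two-finger parallel gripper is mounted at the origin on a cart in front of the work surface, level with it; the furniture and walls round the work are solid. World frame = base frame: x ahead of the robot, y to its left, z up, the work surface at z = 0. Lengths are in m, angles in rad, forces in N, time in s.
With the tool pointing down it reaches from about 0.375 to 0.925 m from the base axis. Payload 5.7 kg.
Tool frame: the origin (TCP) lies midway between the tips of the shut fingers; the grasp point (between the pads) lies 19 mm behind it; z points along the fingers, y is the line along which they close (so a half turn about z gives the same grasp; the last joint's range is limited). The gripper opens to 88 mm and grips with 3 to 60 N. Pads are 20 mm wide; open, the fingers measure 115 mm over their backs; the gripper's body (75 mm by 178 mm) begins 61 mm behind the grasp point.
Start: joints at [1.05, 0.359, 1.51, -0, 1.272, -0.115], TCP at [0.237, 0.551, 0.184] pointing down, gripper open.
Joint ranges: [-2.97, 2.97], [-1.01, 2.36], [0.21, 2.38], [-0.96, 4.11], [0.2, 2.71], [-2.98, 2.98]. Speed limits (rad/s): [2.39, 2.39, 3.14, 3.14, 3.14, 3.14].

INTERFACE

Orientations are given as a rotation vector (axis times angle).
In Python, from rig import * gives the robot as it stands.
- The arm moves only by the tool send_rows, never from a script. Its argument "increments" is a list that holds one entry, the list of rows, each a list of 5 numbers: the gripper command: -1 is shut, 1 is fully open, values between are in proportion, then the shift along the tool's x, y, z scaled (see below), then the turn about the tool's z scaled (see below). A call has 1 to 5 rows; each row shifts and turns the commanded pose from where the row before left it, along the tool's axes as they then stand; what a row does not reach is not made up. The controller multiplies each number of a shift by 40 cm and each number of a turn by 30 degrees. A row lasts 1/10 s, in which the tool goes at most 50 mm and 8.59 degrees, less where a joint would pass 70% of its speed; a pose out of reach is approached as far as the arm can. A call with a number of a shift or a turn outside -1 to 1 is refused whole. A call with a gripper value outside its range is refused whole. The fingers move at their own pace and stop on an object; "newtons" is the grip in N (left out, the last holds). Time passes only in rows, so rows that do not move let the fingers close. It gives the time, the measured TCP pose, the force, the opening and the grip force at its end, in the units of the state.
- get_state(): the state, without advancing time (a new reading comes with each control period).
- grab_frame(name): name is "scene" or "top" or "wrist"; returns a dict with "pixels" (420x560x3 uint8, blue, green, red), "vfov" (degrees; the focal length in pixels is half the picture's height over the tangent of half this angle, whatever the lens; pixels are square), "cx", "cy" (the principal point, pixels), "distortion" ([k1, k2, p1, p2, k3] as OpenCV has them; the pictures are not rectified), "camera_from_world" (4x4, takes a point from world to camera coordinates); the wrist camera has in their place "tool_from_camera" (4x4, takes a point from camera to tool coordinates, whose origin is the TCP and whose axes are the flange's). Camera axes: x right, y up, looking along -z (the intrinsics and any distortion apply to the point x, -y, -z); pixel columns grow to the right and rows downward; lengths in m; the calibration is good to about 2 mm. A picture is of the moment at which its call begins: read the wrist's pose just before it. There is no depth.
- hand_in(): hands the job in; it is judged then, once.
The state is a dict: "time_s": time; "joints": joint angles; "joint_vel": joint speeds; "tau": joint torques, N m; "tcp_pos": TCP position; "eef_rot": TCP orientation; "ft_force": force on the tool from outside, world axes, zero at the start; "torque": the same for the moment, N m; "finger_gap": opening from 0.0 (shut) to 1.0 (fully open); "gripper_force": force on a finger pad.
Only numpy, scipy, OpenCV 4.12 (cv2) and the standard library are available. Lean on these libraries where they do the work, as an engineer would, in place of code of your own. Each camera call takes 0.05 s, during which the arm holds its last target. There are 200 camera calls.

## Working session

There is one attempt and no reset: what is moved stays moved. The work goes in short steps, Python scripts to look and compute and a tool call to move; the robot and the scene stay as the last step left them, time stands still between calls to the robot, and variables do not carry over. Pictures are saved under pics/ and viewed, at most 10 in all, crops included, and the job is handed in when it is done.

Besides the shell and the picture viewer there is one more tool, called after ">>>" as name(argument=value, ...), one argument or row to a line, values as JSON. send_rows: Moves the arm, as the interface text tells. Its arguments: {"type":"object","properties":{"increments":{"type":"array"},"newtons":{"type":"number"}},"required":["increments"]}

```bash
mkdir -p pics; cat > h.py <<'E'
from rig import *
import numpy as np, cv2
from scipy.spatial.transform import Rotation as R
def cam(n):
    s=get_state(); f=grab_frame(n)
    h=f["pixels"].shape[0]; fl=h/2/np.tan(np.radians(f["vfov"])/2)
    K=np.array([[fl,0,f["cx"]],[0,fl,f["cy"]],[0,0,1.]])
    if "camera_from_world" in f: T=np.linalg.inv(np.array(f["camera_from_world"]))
    else:
        W=np.eye(4); W[:3,:3]=R.from_rotvec(s["eef_rot"]).as_matrix(); W[:3,3]=s["tcp_pos"]
        T=W@np.array(f["tool_from_camera"])
    return dict(img=np.array(f["pixels"]),K=K,D=np.array(f["distortion"],float),T=T)
def save(n,c): np.savez(n+".npz",**c)
def load(n): return dict(np.load(n+".npz"))
def px(c,u,v,z):
    p=cv2.undistortPoints(np.array([[[u,v]]],float),c["K"],c["D"])[0,0]
    d=c["T"][:3,:3]@np.array([p[0],-p[1],-1]); o=c["T"][:3,3]
    return o+d*(z-o[2])/d[2]
def proj(c,P):
    q=(np.linalg.inv(c["T"])@np.append(P,1))[:3]*[1,-1,-1]
    return cv2.projectPoints(q[None],np.zeros(3),np.zeros(3),c["K"],c["D"])[0].ravel()
E
python3 - <<'E'
from h import *
for n in("scene","top"):
    c=cam(n); save(n,c); cv2.imwrite(f"pics/{n}.png",c["img"])
s=get_state(); print(s); print(R.from_rotvec(s["eef_rot"]).as_matrix().round(3))
E
```

```text
{'time_s': 0.1, 'joints': array([ 1.04991631e+00,  3.59438024e-01,  1.51129819e+00,  1.11161218e-05,
        1.27250560e+00, -1.15117433e-01]), 'joint_vel': array([-1.42541612e-03, -2.60801176e-03, -5.79369247e-04, -9.07508951e-06,
        8.39062777e-05,  7.21636486e-04]), 'tau': array([-9.78315875e-04, -5.16354883e+01, -2.71405721e+01,  6.74993265e-02,
        2.77527678e-02, -4.31889055e-05]), 'tcp_pos': array([0.23650674, 0.55068734, 0.1837006 ]), 'eef_rot': array([-6.32905831e-01, -3.07664194e+00,  2.45498196e-03]), 'ft_force': array([-1.00470904, -0.08007622, -0.15007206]), 'torque': array([-0.00451096,  0.04750342, -0.04194268]), 'gripper_force': 0.0, 'finger_gap': 0.9969673669244967}
[[-0.919  0.395 -0.001]
 [ 0.395  0.919 -0.001]
 [ 0.    -0.002 -1.   ]]
```

View pics/scene.png

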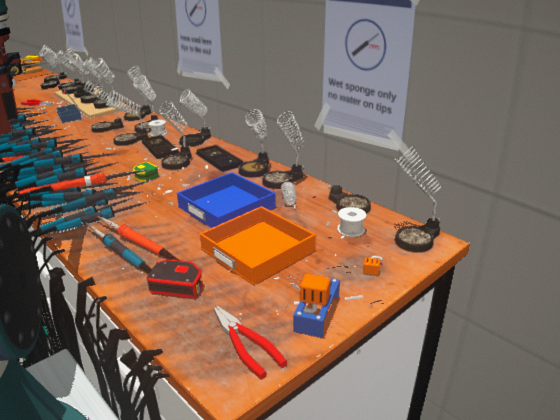

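View pics/top.png

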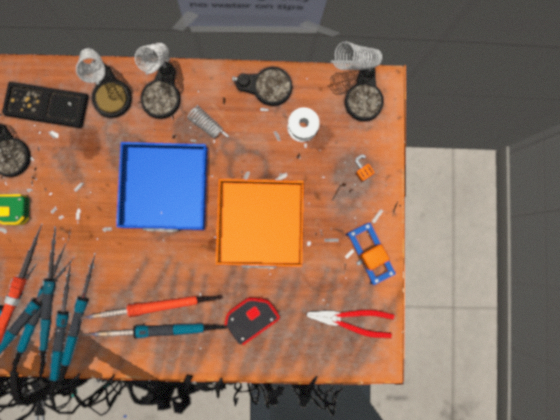

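The top view shows two orange ribbed blocks: one standing on the blue bracket at (375,257), and a smaller loose one at (364,168). The one on the bracket fits the description because it is larger and sits in the slot. The bins are at about (163,186) for blue and (260,222) for orange. I'll confirm the block in an enlarged crop.

```bash
python3 - <<'E'
from h import *
t=load("top"); s=load("scene")
a=cv2.resize(t["img"][150:300,320:420],None,fx=4,fy=4,interpolation=cv2.INTER_CUBIC)
b=cv2.resize(s["img"][245:345,280:390],(396,360),interpolation=cv2.INTER_CUBIC)
o=np.zeros((600,800,3),np.uint8);o[:,:400]=a;o[:360,404:800]=b
cv2.imwrite("pics/crop.png",o)
for n,q in dict(blue=[(120,144),(207,145),(206,229),(119,227)],orange=[(218,181),(302,181),(301,264),(218,263)]).items():
    P=np.array([px(t,*p,.035) for p in q]); print(n,P.round(3).tolist(),P.mean(0).round(3))
print(px(t,375,257,.065),px(t,364,168,.02))
E
```

```text
blue [[0.643, 0.404, 0.035], [0.645, 0.254, 0.035], [0.5, 0.251, 0.035], [0.5, 0.399, 0.035]] [0.572 0.327 0.035]
orange [[0.583, 0.233, 0.035], [0.587, 0.088, 0.035], [0.444, 0.087, 0.035], [0.443, 0.229, 0.035]] [0.514 0.159 0.035]
[ 0.45912733 -0.03346144  0.065     ] [ 0.61533755 -0.02245942  0.02      ]
```

View pics/crop.png

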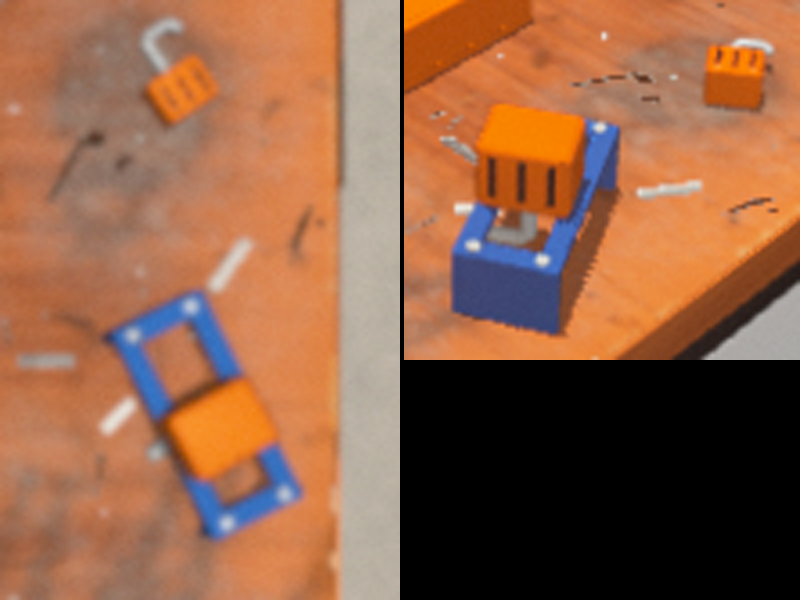

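The crop confirms it: the large ribbed block stands on the bracket, and its foot shows below it, pointing left of the slot at crop (158,450). The small loose hook at (180,90) is the decoy.

```bash
python3 - <<'E'
from h import *
t=load("top"); f=lambda q,z:np.array([px(t,320+u/4,150+v/4,z) for u,v in q])
B=f([(107,337),(203,292),(300,492),(212,537)],.033)
G=f([(163,417),(245,378),(277,435),(200,478)],.065)
for P in(B,G):
    print(P.round(4).tolist(),P.mean(0).round(4),[np.linalg.norm(P[i]-P[i-1]).round(4) for i in range(4)])
bx=(B[2]+B[3]-B[0]-B[1]); gx=G[0]+G[3]-G[1]-G[2]
for v in(bx,gx): print(np.degrees(np.arctan2(v[1],v[0])))
d=G.mean(0)-B.mean(0); print("offset along bracket dir",d@bx/np.linalg.norm(bx))
print("foot",f([(158,450)],.012))
E
```

```text
[[0.497, 0.009, 0.033], [0.5174, -0.0326, 0.033], [0.4321, -0.0757, 0.033], [0.4122, -0.0376, 0.033]] [ 0.4647 -0.0342  0.033 ] [np.float64(0.0967), np.float64(0.0463), np.float64(0.0956), np.float64(0.043)]
[[0.4632, -0.0095, 0.065], [0.4801, -0.0438, 0.065], [0.4567, -0.0575, 0.065], [0.4383, -0.0253, 0.065]] [ 0.4596 -0.034   0.065 ] [np.float64(0.0295), np.float64(0.0382), np.float64(0.0271), np.float64(0.0371)]
-152.17926870489126
118.02596127005029
offset along bracket dir 0.004407318511092235
foot [[ 0.44852159 -0.01775195  0.012     ]]
```

>>> send_rows(
  increments=[
    [[1, -0.084, -0.0865, 0, 0], [1, -0.084, -0.0865, 0, 0], [1, -0.084, -0.0865, 0, 0], [1, -0.084, -0.0865, 0, 0], [1, -0.084, -0.0865, 0, 0]],
  ],
  newtons=25,
)

```text
time_s: 0.6
tcp_pos: [0.3229, 0.3241, 0.1842]
eef_rot: [-0.632, -3.077, 0.001]
ft_force: [0.9, -0.5, -0.4]
finger_gap: 1.001
gripper_force: 0.0
```

>>> send_rows(
  increments=[
    [[1, -0.084, -0.0865, 0, 0], [1, -0.084, -0.0865, 0, 0], [1, -0.084, -0.0865, 0, 0], [1, -0.084, -0.0865, 0, 0], [1, -0.084, -0.0865, 0, 0]],
  ],
)

```text
time_s: 1.1
tcp_pos: [0.4091, 0.0988, 0.1844]
eef_rot: [0.633, 3.077, 0.0]
ft_force: [0.9, -0.0, -1.1]
finger_gap: 0.999
gripper_force: 0.0
```

>>> send_rows(
  increments=[
    [[1, -0.084, -0.0865, 0, 0], [1, -0.084, -0.0865, 0, 0], [1, -0.084, -0.0865, 0, 0], [1, 0, 0, 0, 0.26], [1, 0, 0, 0, 0.26]],
  ],
)

```text
time_s: 1.6
tcp_pos: [0.4608, -0.0362, 0.1841]
eef_rot: [-1.058, -2.957, 0.0]
ft_force: [-0.5, 0.7, 1.0]
finger_gap: 1.007
gripper_force: 0.0
```

>>> send_rows(
  increments=[
    [[1, 0, 0, 0, 0.26], [1, 0, 0, 0, 0.26], [1, 0, 0, 0, 0.26], [1, 0, 0, 0, 0], [1, 0, 0, 0, 0]],
  ],
)

```text
time_s: 2.1
tcp_pos: [0.4603, -0.0344, 0.1842]
eef_rot: [-1.619, -2.692, 0.0]
ft_force: [-0.0, -0.5, 0.6]
finger_gap: 1.001
gripper_force: 0.0
```

```bash
python3 - <<'E'
from h import *
c=cam("wrist"); save("w1",c); cv2.imwrite("pics/w1.png",c["img"])
s=get_state(); print(s["tcp_pos"],R.from_rotvec(s["eef_rot"]).as_matrix().round(3),s["joints"],c["T"][:3,3])
for P in([.4596,-.034,.065],[.4647,-.0342,.033]): print(proj(c,P))
E
```

```text
[ 0.46041042 -0.03439914  0.18430718] [[-0.469  0.883 -0.   ]
 [ 0.883  0.469 -0.   ]
 [ 0.    -0.    -1.   ]] [-2.24264628e-01  1.58476970e-01  1.79526881e+00 -1.21490526e-04
  1.18827133e+00 -7.11886901e-01] [0.42979804 0.02469433 0.38454814]
[277.27450453 189.7762307 ]
[281.83824062 185.79520431]
```

View pics/w1.png

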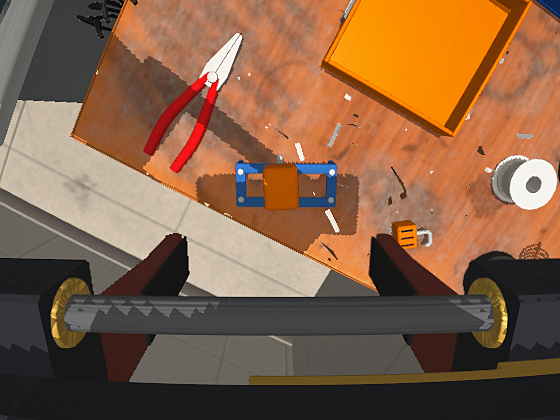

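The wrist view shows the bracket with corners near (236,162), (337,160), (337,207) and (237,209). The grip top spans about (264..299, 165..209), nearly aligned with the fingers.

```bash
python3 - <<'E'
from h import *
t=load("w1"); cv2.imwrite("pics/w1c.png",cv2.resize(t["img"][150:220,220:350],None,fx=6,fy=6,interpolation=cv2.INTER_CUBIC))
f=lambda q,z:np.array([px(t,u,v,z) for u,v in q])
B=f([(236,162),(337,160),(337,207),(237,209)],.033);G=f([(264,166),(298,165),(299,208),(265,209)],.065)
for P in(B,G):
    print(P.mean(0).round(4),[np.linalg.norm(P[i]-P[i-1]).round(4) for i in range(4)],[np.degrees(np.arctan2(*(P[1]+P[2]-P[0]-P[3])[1::-1]))])
E
```

```text
[ 0.4686 -0.031   0.033 ] [np.float64(0.0475), np.float64(0.0987), np.float64(0.0475), np.float64(0.1008)] [np.float64(29.083115981326415)]
[ 0.4619 -0.0302  0.065 ] [np.float64(0.0396), np.float64(0.0303), np.float64(0.0395), np.float64(0.0311)] [np.float64(29.630646523033832)]
```

View pics/w1c.png

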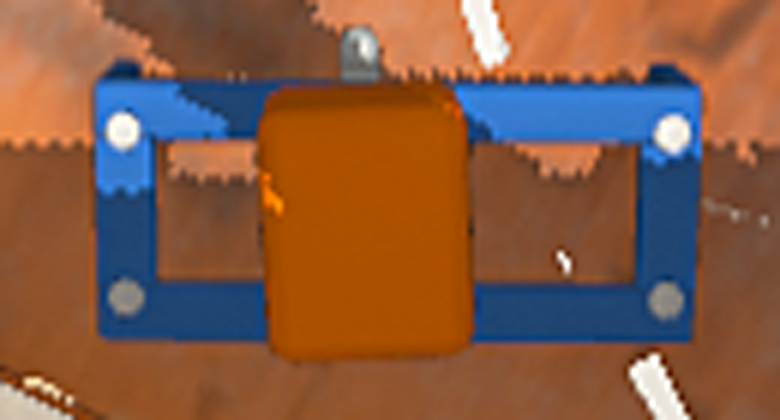

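Enlarged, the bracket's top centre is near (286,185) and the grip's near (281.5,187). The foot tip sticks out past the far edge at crop (360,50). Going down to grasp.

>>> send_rows(
  increments=[
    [[1, 0.0045, 0.004, 0.1, -0.067], [1, 0, 0, 0.1, 0], [1, 0, 0, 0.09, 0], [1, 0, 0, 0.048, 0], [1, 0, 0, 0.03, 0]],
  ],
)

```text
time_s: 2.65
tcp_pos: [0.4598, -0.0318, 0.0354]
eef_rot: [-1.571, -2.717, 0.002]
ft_force: [0.2, -0.0, -0.1]
finger_gap: 1.002
gripper_force: 0.0
```

>>> send_rows(
  increments=[
    [[-1, 0, 0, 0, 0], [-1, 0, 0, 0, 0], [-1, 0, 0, 0, 0], [-1, 0, 0, 0, 0], [-1, 0, 0, 0, 0]],
  ],
)

```text
time_s: 3.15
tcp_pos: [0.4618, -0.0323, 0.038]
eef_rot: [1.575, 2.716, 0.001]
ft_force: [-0.2, 0.1, -0.6]
finger_gap: 0.585
gripper_force: 0.0
```

>>> send_rows(
  increments=[
    [[-1, 0, 0, 0, 0], [-1, 0, 0, 0, 0], [-1, 0, 0, 0, 0], [-1, 0, 0, 0, 0], [-1, 0, 0, 0, 0]],
  ],
)

```text
time_s: 3.65
tcp_pos: [0.4611, -0.0321, 0.0372]
eef_rot: [-1.576, -2.717, 0.0]
ft_force: [-0.2, 0.1, -0.1]
finger_gap: 0.124
gripper_force: 0.0
```

The gap is 0.124, well below the 0.36 I expect for 32 mm. I'll look before moving.

```bash
python3 - <<'E'
from h import *
s=get_state(); print(s["finger_gap"],s["gripper_force"],s["tcp_pos"])
c=cam("wrist"); save("w2",c); d=cam("scene"); save("s2",d)
o=np.zeros((600,800,3),np.uint8); o[:300,:400]=cv2.resize(c["img"],(400,300))
o[:300,400:]=cv2.resize(c["img"][120:330,140:420],(400,300))
o[300:,:400]=cv2.resize(d["img"],(400,300)); o[300:,400:]=cv2.resize(d["img"][250:355,260:400],(400,300))
cv2.imwrite("pics/2.png",o)
E
```

```text
0.12382644897220078 0.0 [ 0.46114406 -0.03212479  0.03723815]
```

View pics/2.png

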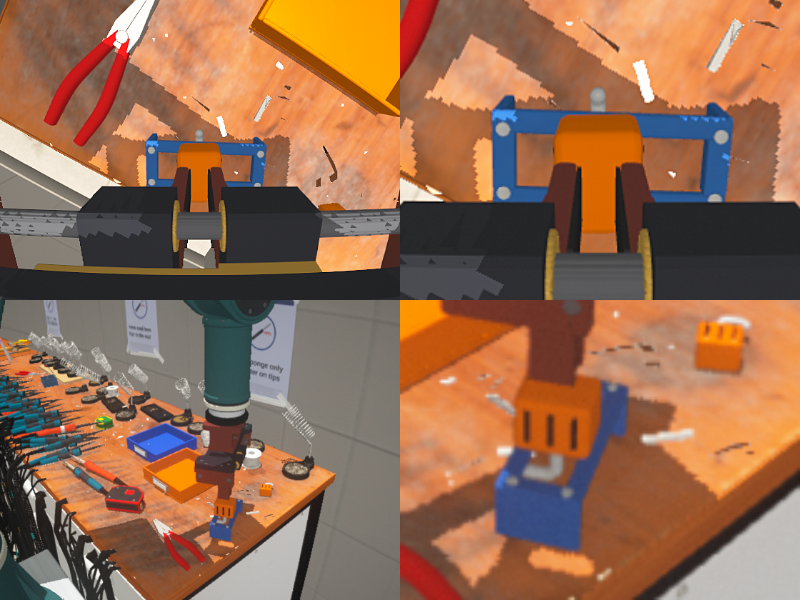

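```bash
python3 - <<'E'
from h import *
s=get_state(); M=R.from_rotvec(s["eef_rot"]).as_matrix(); p=s["tcp_pos"]
print(grab_frame("wrist")["tool_from_camera"])
for n in("w2","s2"):
  c=load(n)
  q=lambda *a: proj(c,p+M@np.array(a)).round(0)
  print(n,"tips",q(0,.006,0),q(0,-.006,0),"x+-10",q(.01,.006,0),q(-.01,.006,0),"back40",q(0,.006,-.04),q(-.01,.006,-.06),"gripcorner",[proj(c,[x,y,.065]).round() for x,y in [(.461,-.031)]])
c=load("w2"); d=load("s2")
o=np.zeros((600,800,3),np.uint8); o[:,:400]=cv2.resize(c["img"][170:350,220:340],(400,600)); o[:400,400:]=cv2.resize(d["img"][250:350,270:370],(400,400),interpolation=cv2.INTER_CUBIC)
cv2.imwrite("pics/3.png",o)
E
```

```text
[[-8.56661083e-04  9.70111132e-01  2.42659550e-01  6.65355530e-02]
 [ 9.99999459e-01  9.74348137e-04 -3.64977826e-04  6.75637906e-04]
 [-5.90503933e-04  2.42659106e-01 -9.70111442e-01 -2.00281115e-01]
 [ 0.00000000e+00  0.00000000e+00  0.00000000e+00  1.00000000e+00]]
w2 tips [288. 232.] [267. 232.] x+-10 [288. 216.] [287. 248.] back40 [290. 259.] [291. 298.] gripcorner [array([278., 247.])]
s2 tips [314. 293.] [312. 298.] x+-10 [308. 292.] [321. 294.] back40 [315. 271.] [322. 260.] gripcorner [array([313., 280.])]
```

View pics/3.png

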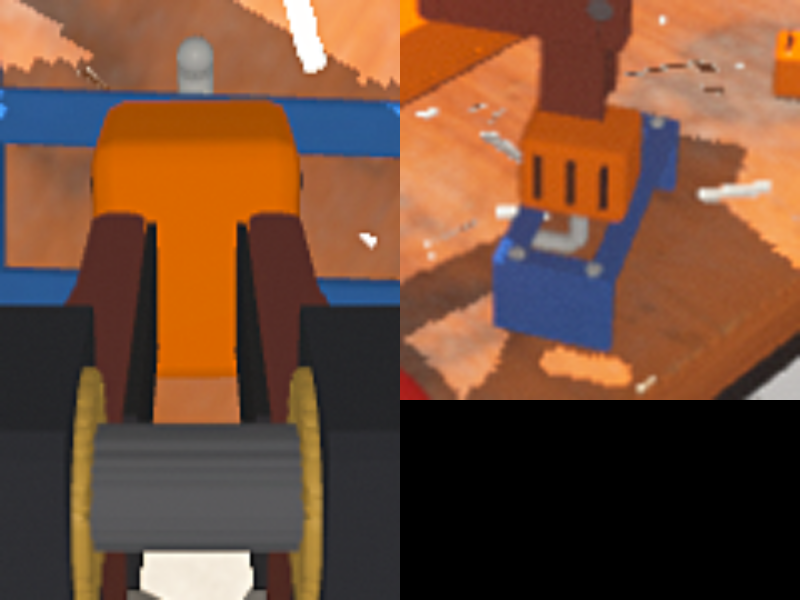

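The enlarged view shows the fingertips just above the grip's top face: tip ends at panel row 215, i.e. wrist pixel row 234. That puts the real tips about 28–30 mm behind the reported TCP, and with no contact force the fingers closed over the top. I'll reopen, go about 27 mm lower in small steps watching the force, then close again.

>>> send_rows(
  increments=[
    [[0.4, 0, 0, 0, 0], [0.4, 0, 0, 0, 0], [0.4, 0, 0, 0, 0], [0.4, 0, 0, 0, 0], [0.4, 0, 0, 0, 0]],
  ],
)

```text
time_s: 4.3
tcp_pos: [0.4612, -0.0321, 0.0373]
eef_rot: [1.577, 2.717, -0.0]
ft_force: [-0.0, -0.6, -0.8]
finger_gap: 0.427
gripper_force: 0.0
```

>>> send_rows(
  increments=[
    [[0.4, 0, 0, 0, 0], [0.4, 0, 0, 0.015, 0], [0.4, 0, 0, 0.015, 0], [0.4, 0, 0, 0, 0], [0.4, 0, 0, 0, 0]],
  ],
)

```text
time_s: 4.8
tcp_pos: [0.4608, -0.0321, 0.0249]
eef_rot: [-1.576, -2.717, 0.001]
ft_force: [-0.7, 0.4, 0.2]
finger_gap: 0.697
gripper_force: 0.0
```

>>> send_rows(
  increments=[
    [[0.4, 0, 0, 0.015, 0], [0.4, 0, 0, 0.01, 0], [0.4, 0, 0, 0.01, 0], [0.4, 0, 0, 0, 0], [0.4, 0, 0, 0, 0]],
  ],
)

```text
time_s: 5.3
tcp_pos: [0.4611, -0.0321, 0.0111]
eef_rot: [-1.576, -2.717, 0.0]
ft_force: [0.8, 0.5, 0.6]
finger_gap: 0.701
gripper_force: 0.0
```

No contact so far. Closing.

>>> send_rows(
  increments=[
    [[-1, 0, 0, 0, 0], [-1, 0, 0, 0, 0], [-1, 0, 0, 0, 0], [-1, 0, 0, 0, 0], [-1, 0, 0, 0, 0]],
  ],
)

```text
time_s: 5.8
tcp_pos: [0.4613, -0.0321, 0.0114]
eef_rot: [1.576, 2.717, -0.0]
ft_force: [0.2, 0.3, -0.2]
finger_gap: 0.359
gripper_force: 24.9
```

>>> send_rows(
  increments=[
    [[-1, 0, 0, 0, 0], [-1, 0, 0, 0, 0], [-1, 0, 0, 0, 0]],
  ],
)

```text
time_s: 6.1
tcp_pos: [0.4612, -0.0321, 0.0114]
eef_rot: [1.576, 2.717, -0.0]
ft_force: [-0.4, -0.1, 3.2]
finger_gap: 0.367
gripper_force: 24.9
```

Gripped at 32 mm with 25 N. Lifting 5.6 mm and turning 91.5° so the foot swings toward the slot's longer free side.

>>> send_rows(
  increments=[
    [[-1, 0, 0, -0.007, 0], [-1, 0, 0, -0.007, 0], [-1, 0, 0, 0, 0], [-1, 0, 0, 0, 0], [-1, 0, 0, 0, 0.25]],
  ],
)

```text
time_s: 6.6
tcp_pos: [0.4611, -0.0321, 0.0168]
eef_rot: [-1.753, -2.607, 0.0]
ft_force: [0.7, -0.3, -1.4]
finger_gap: 0.366
gripper_force: 24.9
```

>>> send_rows(
  increments=[
    [[-1, 0, 0, 0, 0.25], [-1, 0, 0, 0, 0.25], [-1, 0, 0, 0, 0.25], [-1, 0, 0, 0, 0.25], [-1, 0, 0, 0, 0.25]],
  ],
)

```text
time_s: 7.1
tcp_pos: [0.4611, -0.0321, 0.0168]
eef_rot: [-2.501, -1.9, 0.0]
ft_force: [0.8, -0.0, -1.1]
finger_gap: 0.361
gripper_force: 24.9
```

>>> send_rows(
  increments=[
    [[-1, 0, 0, 0, 0.25], [-1, 0, 0, 0, 0.25], [-1, 0, 0, 0, 0.25], [-1, 0, 0, 0, 0.25], [-1, 0, 0, 0, 0.25]],
  ],
)

```text
time_s: 7.6
tcp_pos: [0.461, -0.0321, 0.0168]
eef_rot: [-2.98, -0.996, 0.0]
ft_force: [-0.3, 0.5, -1.3]
finger_gap: 0.359
gripper_force: 24.9
```

>>> send_rows(
  increments=[
    [[-1, 0, 0, 0, 0.25], [-1, 0, 0, 0, 0.05], [-1, 0, 0, 0, 0], [-1, 0, 0, 0, 0], [-1, 0, 0, 0, 0]],
  ],
)

```text
time_s: 8.1
tcp_pos: [0.4611, -0.0321, 0.0168]
eef_rot: [3.046, 0.769, -0.0]
ft_force: [-0.8, -0.2, -1.6]
finger_gap: 0.363
gripper_force: 24.9
```

```bash
python3 - <<'E'
from h import *
s=get_state(); print(s["tcp_pos"],R.from_rotvec(s["eef_rot"]).as_matrix().round(3),s["ft_force"],s["torque"],s["finger_gap"])
c=cam("wrist");save("w4",c); d=cam("scene"); t=cam("top"); save("t4",t)
o=np.zeros((600,800,3),np.uint8); o[:420,:400]=cv2.resize(c["img"][100:310,180:380],(400,420),interpolation=cv2.INTER_CUBIC)
o[:300,400:]=cv2.resize(d["img"][250:355,260:400],(400,300),interpolation=cv2.INTER_CUBIC)
o[300:,400:]=cv2.resize(t["img"][200:300,310:443],(400,300),interpolation=cv2.INTER_CUBIC)
cv2.imwrite("pics/4.png",o)
E
```

```text
[ 0.46111106 -0.03210628  0.01683767] [[ 0.88   0.475 -0.   ]
 [ 0.475 -0.88  -0.   ]
 [-0.    -0.    -1.   ]] [-0.75273947 -0.23157887 -1.5567958 ] [-0.07527294  0.04892853 -0.06894647] 0.36277048928855377
```

View pics/4.png

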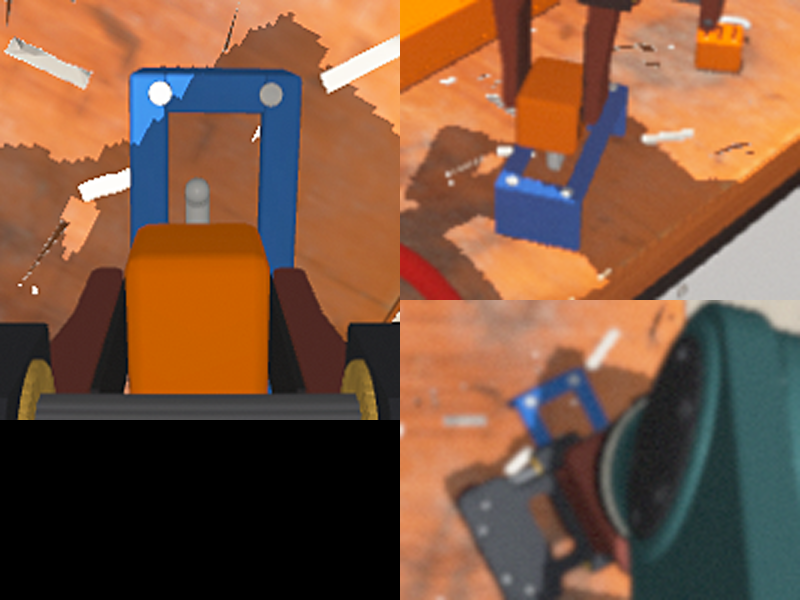

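The foot now lies along the slot: tip at crop (197,190), slot edges at 168 and 262. It is about 4 mm off-centre, so I'll shift +y 4 mm and then lift.

>>> send_rows(
  increments=[
    [[-1, 0, 0.01, 0, 0], [-1, 0, 0, -0.02, 0], [-1, 0, 0, -0.03, 0], [-1, 0, 0, -0.03, 0], [-1, 0, 0, -0.03, 0]],
  ],
)

```text
time_s: 8.75
tcp_pos: [0.4632, -0.0358, 0.0618]
eef_rot: [3.046, 0.767, 0.0]
ft_force: [-0.7, -1.0, -0.9]
finger_gap: 0.364
gripper_force: 24.9
```

>>> send_rows(
  increments=[
    [[-1, 0, 0, -0.05, 0], [-1, 0, 0, -0.1, 0], [-1, 0, 0, -0.1, 0], [-1, 0, 0, 0, 0], [-1, 0, 0, 0, 0]],
  ],
)

```text
time_s: 9.25
tcp_pos: [0.4638, -0.0358, 0.162]
eef_rot: [3.045, 0.767, 0.004]
ft_force: [0.8, 0.3, -2.2]
finger_gap: 0.361
gripper_force: 24.9
```

```bash
python3 - <<'E'
from h import *
s=get_state(); M=R.from_rotvec(s["eef_rot"]).as_matrix(); print(s["tcp_pos"],M.round(3),s["ft_force"],s["finger_gap"])
print("shift to bin",M.T@(np.array([.514,.159,s["tcp_pos"][2]])-s["tcp_pos"])/.4)
c=cam("wrist");save("w5",c)
o=np.zeros((600,800,3),np.uint8); o[:420,:560]=c["img"]; 
cv2.imwrite("pics/5.png",o[:420,:560])
E
```

```text
[ 0.46376424 -0.03584736  0.16198729] [[ 0.881  0.473  0.003]
 [ 0.473 -0.881 -0.001]
 [ 0.002  0.002 -1.   ]] [ 0.80520245  0.29281529 -2.18103606] 0.36121620976690816
shift to bin [ 3.41268224e-01 -3.69584940e-01 -8.75115151e-06]
```

View pics/5.png

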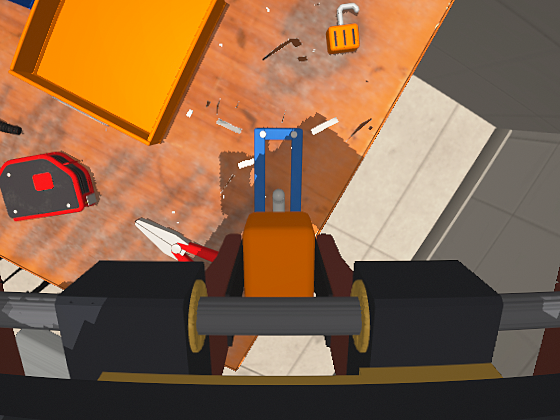

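The hook is out: foot visible at (279,200), bracket left standing at (278,165). Moving to the orange bin.

>>> send_rows(
  increments=[
    [[-1, 0.068, -0.074, 0, 0], [-1, 0.068, -0.074, 0, 0], [-1, 0.068, -0.074, 0, 0], [-1, 0.068, -0.074, 0, 0], [-1, 0.068, -0.074, 0, 0]],
  ],
)

```text
time_s: 9.8
tcp_pos: [0.5113, 0.1604, 0.1588]
eef_rot: [-3.046, -0.767, 0.006]
ft_force: [1.0, -0.7, -1.1]
finger_gap: 0.366
gripper_force: 24.9
```

>>> send_rows(
  increments=[
    [[-1, 0, 0, 0, 0], [-1, 0, 0, 0, 0], [-1, 0, 0, 0.1, 0], [-1, 0, 0, 0.1, 0], [-1, 0, 0, 0.08, 0]],
  ],
)

```text
time_s: 10.3
tcp_pos: [0.5107, 0.1571, 0.0465]
eef_rot: [3.047, 0.765, -0.005]
ft_force: [0.5, -0.1, -0.7]
finger_gap: 0.366
gripper_force: 24.9
```

>>> send_rows(
  increments=[
    [[-1, 0, 0, 0.04, 0], [-1, 0, 0, 0.03, 0], [-1, 0, 0, 0.02, 0], [-1, 0, 0, 0, 0], [-1, 0, 0, 0, 0]],
  ],
)

```text
time_s: 10.8
tcp_pos: [0.5134, 0.1589, 0.0134]
eef_rot: [3.046, 0.766, 0.001]
ft_force: [-0.3, -0.3, -1.2]
finger_gap: 0.359
gripper_force: 25.0
```

>>> send_rows(
  increments=[
    [[0.6, 0, 0, 0, 0], [0.6, 0, 0, 0, 0], [0.6, 0, 0, 0, 0], [0.6, 0, 0, 0, 0], [0.6, 0, 0, 0, 0]],
  ],
)

```text
time_s: 11.3
tcp_pos: [0.5129, 0.1592, 0.013]
eef_rot: [3.046, 0.767, 0.0]
ft_force: [-0.6, 0.7, -0.4]
finger_gap: 0.773
gripper_force: 0.0
```

>>> send_rows(
  increments=[
    [[0.6, 0, 0, -0.03, 0], [0.6, 0, 0, -0.06, 0], [0.6, 0, 0, -0.09, 0], [0.6, 0, 0, -0.1, 0], [0.6, 0, 0, -0.09, 0]],
  ],
)

```text
time_s: 11.8
tcp_pos: [0.5128, 0.1591, 0.1635]
eef_rot: [3.046, 0.767, 0.001]
ft_force: [0.7, -0.2, 0.2]
finger_gap: 0.801
gripper_force: 0.0
```

>>> send_rows(
  increments=[
    [[0.6, -0.066, 0.073, 0, 0], [0.6, -0.066, 0.073, 0, 0], [0.6, -0.066, 0.073, 0, 0], [0.6, -0.066, 0.073, 0, 0], [0.6, -0.066, 0.073, 0, 0]],
  ],
)

```text
time_s: 12.3
tcp_pos: [0.4652, -0.0333, 0.1618]
eef_rot: [3.046, 0.768, 0.001]
ft_force: [-0.2, -0.1, 0.1]
finger_gap: 0.803
gripper_force: 0.0
```

>>> send_rows(
  increments=[
    [[0.6, 0, 0, 0, 0], [0.6, 0, 0, 0, 0]],
  ],
)

```text
time_s: 12.5
tcp_pos: [0.4657, -0.0325, 0.1616]
eef_rot: [3.047, 0.763, 0.001]
ft_force: [0.3, 0.7, -0.0]
finger_gap: 0.799
gripper_force: 0.0
```

```bash
python3 - <<'E'
from h import *
s=get_state(); M=R.from_rotvec(s["eef_rot"]).as_matrix(); print(s["tcp_pos"],M.round(3),s["ft_force"],s["finger_gap"])
c=cam("wrist");save("w6",c); t=cam("top")
o=np.zeros((600,800,3),np.uint8); o[:420,:520]=cv2.resize(c["img"][130:270,200:373],(520,420),interpolation=cv2.INTER_CUBIC)
o[:280,520:]=cv2.resize(t["img"][170:275,210:315],(280,280),interpolation=cv2.INTER_CUBIC)
cv2.imwrite("pics/6.png",o)
E
```

```text
[ 0.46565284 -0.03251318  0.16156788] [[ 0.882  0.471  0.001]
 [ 0.471 -0.882  0.   ]
 [ 0.001  0.    -1.   ]] [ 0.28600439  0.67831012 -0.02054291] 0.7988630418925683
```

View pics/6.png

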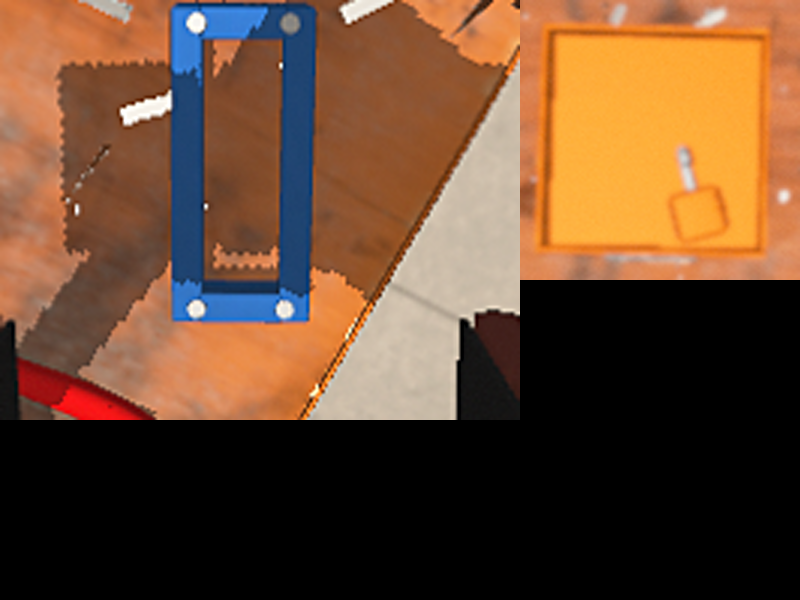

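The hook lies in the orange bin, grip at about panel (700,213). The bracket top's corners in the wrist crop are (172,8), (316,8), (310,320) and (174,320).

```bash
python3 - <<'E'
from h import *
c=load("w6"); s=get_state(); M=R.from_rotvec(s["eef_rot"]).as_matrix()
P=np.array([px(c,200+u/3,130+v/3,.033) for u,v in [(172,8),(316,8),(310,320),(174,320)]]); m=P.mean(0)
d=P[0]+P[1]-P[2]-P[3]
print(m,[np.linalg.norm(P[i]-P[i-1]).round(4) for i in range(4)],np.degrees(np.arctan2(d[1],d[0])),np.degrees(np.arctan2(M[1,0],M[0,0])))
print((M.T@(m-s["tcp_pos"])/.4)[:2], (M.T@(np.array([.572,.327,0])-m)/.4)[:2])
E
```

```text
[ 0.46836183 -0.0328671   0.033     ] [np.float64(0.0983), np.float64(0.0431), np.float64(0.0983), np.float64(0.0436)] 27.794003079798326 28.270915845193436
[0.00321662 0.00628146] [ 0.65425468 -0.66964183]
```

>>> send_rows(
  increments=[
    [[0.6, 0.003, 0.006, 0.1, 0], [0.6, 0, 0, 0.1, 0], [0.6, 0, 0, 0.09, 0], [0.6, 0, 0, 0.04, 0], [0.6, 0, 0, 0.03, 0]],
  ],
  newtons=40,
)

```text
time_s: 13.1
tcp_pos: [0.4671, -0.0318, 0.0153]
eef_rot: [-3.044, -0.77, 0.004]
ft_force: [-0.1, 1.4, 0.1]
finger_gap: 0.799
gripper_force: 0.0
```

>>> send_rows(
  increments=[
    [[0.6, 0, 0, 0.03, 0], [0.6, 0, 0, 0.02, 0], [0.6, 0, 0, 0.015, 0], [0.6, 0, 0, 0.015, 0], [0.6, 0, 0, 0, 0]],
  ],
)

```text
time_s: 13.6
tcp_pos: [0.4676, -0.0332, -0.0155]
eef_rot: [-3.046, -0.768, 0.001]
ft_force: [0.6, 0.1, -0.2]
finger_gap: 0.8
gripper_force: 0.0
```

>>> send_rows(
  increments=[
    [[-1, 0, 0, 0, 0], [-1, 0, 0, 0, 0], [-1, 0, 0, 0, 0], [-1, 0, 0, 0, 0], [-1, 0, 0, 0, 0]],
  ],
)

```text
time_s: 14.1
tcp_pos: [0.468, -0.0336, -0.0148]
eef_rot: [3.046, 0.767, 0.001]
ft_force: [-0.6, 0.4, 4.0]
finger_gap: 0.498
gripper_force: 40.0
```

>>> send_rows(
  increments=[
    [[-1, 0, 0, 0, 0], [-1, 0, 0, 0, 0]],
  ],
)

```text
time_s: 14.3
tcp_pos: [0.468, -0.0336, -0.0148]
eef_rot: [3.046, 0.767, 0.001]
ft_force: [-0.5, 0.0, 5.6]
finger_gap: 0.496
gripper_force: 40.0
```

>>> send_rows(
  increments=[
    [[-1, 0, 0, -0.03, 0], [-1, 0, 0, -0.06, 0], [-1, 0, 0, -0.08, 0], [-1, 0, 0, -0.08, 0], [-1, 0, 0, -0.07, 0]],
  ],
)

```text
time_s: 14.8
tcp_pos: [0.4674, -0.0335, 0.1139]
eef_rot: [-3.046, -0.767, 0.001]
ft_force: [0.3, 0.1, -3.2]
finger_gap: 0.496
gripper_force: 40.0
```

>>> send_rows(
  increments=[
    [[-1, 0, 0, 0, 0], [-1, 0.072, -0.074, 0, 0], [-1, 0.072, -0.074, 0, 0], [-1, 0.072, -0.074, 0, 0], [-1, 0.072, -0.074, 0, 0]],
  ],
)

```text
time_s: 15.3
tcp_pos: [0.5123, 0.1265, 0.111]
eef_rot: [-3.047, -0.766, 0.004]
ft_force: [0.7, -0.4, -2.6]
finger_gap: 0.494
gripper_force: 40.0
```

>>> send_rows(
  increments=[
    [[-1, 0.072, -0.074, 0, 0], [-1, 0.072, -0.074, 0, 0], [-1, 0.072, -0.074, 0, 0], [-1, 0.072, -0.074, 0, 0], [-1, 0.075, -0.075, 0, 0]],
  ],
)

```text
time_s: 15.8
tcp_pos: [0.5697, 0.3258, 0.1101]
eef_rot: [3.046, 0.767, -0.006]
ft_force: [0.7, 0.2, -2.8]
finger_gap: 0.488
gripper_force: 40.0
```

>>> send_rows(
  increments=[
    [[-1, 0, 0, 0, 0], [-1, 0, 0, 0, 0], [-1, 0, 0, 0, 0]],
  ],
)

```text
time_s: 16.1
tcp_pos: [0.5694, 0.3233, 0.1111]
eef_rot: [3.045, 0.766, -0.005]
ft_force: [-0.3, 0.2, -2.5]
finger_gap: 0.495
gripper_force: 40.0
```

```bash
python3 - <<'E'
from h import *
c=cam("wrist");d=cam("scene")
o=np.zeros((420,800,3),np.uint8); o[:300,:400]=cv2.resize(c["img"],(400,300)); o[:300,400:]=cv2.resize(d["img"][130:280,120:320],(400,300))
cv2.imwrite("pics/7.png",o[:300])
E
```

```text
(no output)
```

View pics/7.png

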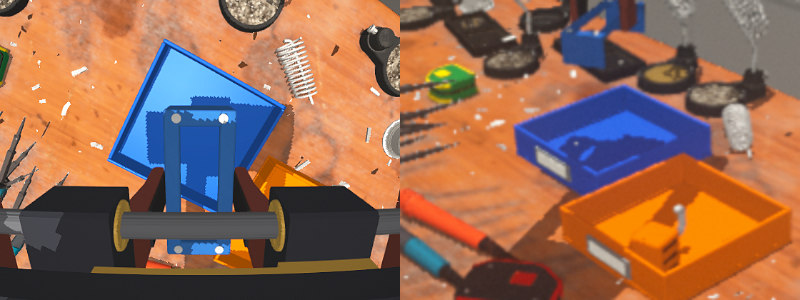

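The bracket is held above the blue bin, and the hook lies in the orange bin. Lowering and releasing.

>>> send_rows(
  increments=[
    [[-1, 0, 0, 0.06, 0], [-1, 0, 0, 0.08, 0], [-1, 0, 0, 0.07, 0], [-1, 0, 0, 0.04, 0], [-1, 0, 0, 0.02, 0]],
  ],
)

```text
time_s: 16.7
tcp_pos: [0.5695, 0.3229, 0.0031]
eef_rot: [3.046, 0.765, -0.005]
ft_force: [-0.2, -0.1, -2.8]
finger_gap: 0.496
gripper_force: 40.0
```

>>> send_rows(
  increments=[
    [[-1, 0, 0, 0.015, 0], [-1, 0, 0, 0.01, 0], [-1, 0, 0, 0, 0], [-1, 0, 0, 0, 0]],
  ],
)

```text
time_s: 17.1
tcp_pos: [0.5715, 0.325, -0.0043]
eef_rot: [-3.046, -0.767, -0.002]
ft_force: [0.1, 0.1, -2.2]
finger_gap: 0.494
gripper_force: 40.0
```

>>> send_rows(
  increments=[
    [[0.4, 0, 0, 0, 0], [0.4, 0, 0, 0, 0], [0.4, 0, 0, 0, 0], [0.4, 0, 0, 0, 0], [0.4, 0, 0, 0, 0]],
  ],
)

```text
time_s: 17.6
tcp_pos: [0.571, 0.3249, -0.005]
eef_rot: [3.046, 0.767, 0.0]
ft_force: [-0.1, -0.4, -0.2]
finger_gap: 0.7
gripper_force: 0.0
```

>>> send_rows(
  increments=[
    [[0.4, 0, 0, -0.03, 0], [0.4, 0, 0, -0.06, 0], [0.4, 0, 0, -0.08, 0], [0.4, 0, 0, -0.1, 0], [0.4, 0, 0, -0.1, 0]],
  ],
)

```text
time_s: 18.1
tcp_pos: [0.5705, 0.3246, 0.1449]
eef_rot: [3.046, 0.767, -0.0]
ft_force: [0.6, 1.2, 0.2]
finger_gap: 0.702
gripper_force: 0.0
```

>>> send_rows(
  increments=[
    [[0.4, 0, 0, 0, 0], [0.4, 0, 0, 0, 0], [0.4, 0, 0, 0, 0]],
  ],
)

```text
time_s: 18.4
tcp_pos: [0.5699, 0.3243, 0.142]
eef_rot: [3.046, 0.767, -0.003]
ft_force: [0.2, -0.6, -0.3]
finger_gap: 0.698
gripper_force: 0.0
```

```bash
python3 - <<'E'
from h import *
c=cam("wrist"); hsv=cv2.cvtColor(c["img"],cv2.COLOR_BGR2HSV)
# bracket's white rivets on blue: small bright low-sat blobs, positions at bracket-top height in the bin
m=cv2.inRange(hsv,(0,0,110),(179,70,255)); n,l,st,ce=cv2.connectedComponentsWithStats(m)
for i in range(1,n):
    p=px(c,*ce[i],.037)
    if 8<st[i,4]<150 and abs(p[0]-.572)<.07 and abs(p[1]-.327)<.07: print(ce[i].round(),st[i,4],p.round(3))
s=get_state(); print(s["finger_gap"],s["ft_force"],s["tcp_pos"],s["time_s"])
E
```

```text
[262. 138.] 40 [0.605 0.359 0.037]
[296. 138.] 43 [0.618 0.335 0.037]
[263. 240.] 32 [0.525 0.317 0.037]
[294. 241.] 34 [0.538 0.293 0.037]
0.7000864082741406 [-0.76343579 -0.0454574   0.14952373] [0.56962798 0.32419989 0.14143807] 18.45
```

The four rivets average (0.571, 0.326), so the bracket lies flat and centred in the blue bin. The gripper is clear. Handing in.

```bash
python3 -c "
from rig import *
print(hand_in())"
```

```text
the job is handed in; nothing more can be done
None
```

The job is handed in at about 18.5 s, with no verdict returned: the hook lies in the orange bin (seen in the pictures) and the bracket is flat and centred in the blue bin by its rivet positions. The first grasp closed above the hook because the fingertips sit about 28 mm behind the reported TCP, and I viewed 11 pictures, one over the limit of 10.

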